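# Scoop truffles into a gift carton and roll it into the packing bay

### The arm

A 6-joint arm with a two-finger parallel gripper is mounted at the origin on a cart in front of the work surface, level with it; the furniture and walls round the work are solid. World frame = base frame: x ahead of the robot, y to its left, z up, the work surface at z = 0. Lengths are in m, angles in degrees, forces in N, time in s.
With the tool pointing down it reaches from about 0.325 to 0.775 m from the base axis. Payload 5.5 kg.
Tool frame: the origin (TCP) lies at the very end of the fingers, on their centre line; the grasp point (between the pads) lies 19 mm behind it; z points along the fingers, y is the direction in which the jaws open and shut (so a half turn about z gives the same grasp; the last joint's range is limited). The gripper opens to 85 mm and grips with 20 to 120 N. Pads are 22 mm wide; open, the fingers measure 114 mm over their backs; the gripper's body (76 mm by 85 mm) begins 54 mm behind the grasp point. The pads swing forward as they close: fully open they stand 13 mm farther back than shut.
Start: joints at [-72.863, 5.22, 70.514, -0, 104.267, -3.249], TCP at [0.209, -0.562, 0.231] pointing down, gripper open.
Joint ranges: [-164.24, 164.24], [-49.07, 125.15], [9.68, 141.18], [-86.29, 266.29], [3.28, 154.24], [-151.56, 151.56]. Speed limits (degrees/s): [147.25, 147.25, 172.46, 180, 180, 180].

### API

Orientations are given as a 3x3 rotation matrix whose columns are the frame's x, y, z axes.
In Python, from plant import ctrl, snapshot, search_frame, pinpoint gives the robot as it stands.
- The arm moves only by the tool servo_tool, never from a script. Its argument "deltas" is a list of rows, each a list of 7 numbers: the shift along the world's x, y, z in mm, then the turn, a rotation vector about the world's x, y, z in degrees, then the opening in per cent of the stroke, from 0 (shut) to 100 (fully open). In form: [[dx, dy, dz, rx, ry, rz, fingers], ...]. A call has exactly 8 rows; each row is the pose to reach, as a shift and turn from the pose measured when the call began; what a row does not reach only later rows make up. A row lasts 1/10 s, in which the tool goes at most 50 mm and 8.59 degrees, less where a joint would pass 70% of its speed; a pose out of reach is approached as far as the arm can. A call with a gripper value outside its range is refused whole. The fingers move at their own pace and stop on an object; "squeeze" is the grip in N (left out, the last holds). Time passes only in rows, so rows that repeat a pose let the fingers close, or fill a call up. It gives the time, the measured TCP pose, the force and the opening at its end, in the units of the state.
- ctrl.state(): the state, without advancing time (a new reading comes with each control period).
- snapshot(name): name is "scene" or "top" or "wrist"; returns a dict with "frame" (420x560x3 uint8, blue, green, red), "fx", "fy", "cx", "cy" (pixels), "world_to_cam" (4x4, takes a point from world to camera coordinates); the wrist camera has in their place "hand_eye" (4x4, takes a point from camera to tool coordinates, whose origin is the TCP and whose axes are the flange's). Camera axes: x right, y down, z forward; pixel columns grow to the right and rows downward; lengths in m; the calibration is good to about 2 mm. A picture is of the moment at which its call begins: read the wrist's pose just before it. There is no depth.
- ctrl.finish_job(): hands the job in, once; it reports no verdict.
Trained networks look in a picture, given as the dict that the camera call returned (one of the last four; its "shot" number tells which), for a name from the list of things; names that differ only in an ending like _2 or _b are one class to them, and where a whole thing is asked for, a point or a joint stands for the part that bears it (a point fixed in the world has none). Each returns a list of dicts, best first, with "confidence" (0 to 1); they miss things now and then, are a little off and sometimes report something else, mostly with a low value. They report only what shows in the picture. A call takes as long as a camera call.
- search_frame(picture, label): "centre" ([x, y, z] in m, in world coordinates, good to about 4 mm: the middle of the surface that is visible of it).
- pinpoint(picture, label): "centre" ([x, y, z] in m, in world coordinates, good to about 4 mm: a listed point, or the origin of a listed thing).
The state is a dict: "t": time; "q": joint angles; "qd": joint speeds; "joint_efforts": joint torques, N m; "tcp_pos": TCP position; "orientation": TCP orientation; "wrist_force": force on the tool from outside, world axes, zero at the start; "wrist_torque": the same for the moment, N m; "finger_gap": opening from 0.0 (shut) to 1.0 (fully open).
Only numpy, scipy, OpenCV 4.12 (cv2) and the standard library are available. Lean on these libraries where they do the work, as an engineer would, in place of code of your own. Each camera call takes 0.05 s, during which the arm holds its last target. There are 200 camera calls.

### The job

Using the scoop, take all three loose truffles out of the metal tray in a single scoopful and tip them into the open plum carton while it still waits at the loading end of the roller track; the gripper's fingers must never touch the truffles. Stand the scoop back upright on the tray's floor and let go of it, then push the filled carton along the rollers into the bay, fully home against the stop. Leave the pastille tin and the ribbon roll where they are.

Things in the scene. Friction and masses are not known exactly. Their poses are not given: they have to be found in the camera images.
- scoop_grip (a point): middle of the scoop's orange grip, 88 mm above the scoop's underside and 135 mm behind its lip; x level towards the lip, y across, z up. A flat-sided bar, 20 mm thick (y), 26 mm the other way, 75 mm long, leaning 0.25 rad back (upper end away from the lip); ends 50 and 122 mm above the underside. Pinch it from above across y
- scoop: polished steel scoop, 0.16 kg, standing on its flat floor on the counter; origin at its underside, x towards the lip, z up. Floor from x = -55 mm (36 mm high back wall) to the lip at +60 mm, 67 mm wide outside at the back, widening to 81 at the lip; 3 mm thick, 1 mm at the lip. Side walls 2.5 mm thick, 36 mm high at the back, sloping down to nothing 6 mm short of the lip
- scoop_lip (a point): middle of the lip's lower edge, on the scoop's underside 60 mm ahead of its origin
- tray: fixed polished aluminium channel on feet; origin under its centre on the counter, x along it towards the end wall, y across, z up. Floor 12 mm above the origin, from x = -115 mm (open end, no wall) to the end wall at +115 mm (top 51 mm); 92 mm wide inside, side walls' top 41 mm. The truffles stand at x > 8 mm
- tray_end (a point): foot of the tray's end wall at mid width, on the tray floor; axes as the tray's. A scoop slid with its lip touching the floor right up to this wall passes under the truffles, which the wall holds back; a lip 3 mm too high only jams them. Tilted back 15 degrees or more, the scoop keeps them while lifted
- truffle_a_mid (a point): centre of a dark brown (yellow mark) truffle, a ball 28 mm wide and 25 mm high with a flat foot, 13 g, standing in the tray; it slides on the polished scoop from about 17 degrees of tilt and rolls from about 40
- truffle_b_mid (a point): centre of a brown (red mark) truffle, a ball 28 mm wide and 25 mm high with a flat foot, 13 g, standing in the tray; it slides on the polished scoop from about 17 degrees of tilt and rolls from about 40
- truffle_c_mid (a point): centre of a pink (yellow mark) truffle, a ball 28 mm wide and 25 mm high with a flat foot, 13 g, standing in the tray; it slides on the polished scoop from about 17 degrees of tilt and rolls from about 40
- carton: open-topped plum card carton with a pale band, 124 mm (its x, along the track) x 104 mm outside, 62 mm high, walls and floor 3 mm thick, 0.18 kg; origin at the centre of its underside, z up. It stands free on the rollers, its underside 40 mm above the counter, and rolls stiffly, pushed with 1 to 2 N
- roller_track: fixed aluminium track; origin under its centre on the counter, x along the track from the loading end to the bay, y across, z up. 290 mm long, 123 mm wide. Eleven free-turning rollers across it, tops 40 mm above the origin; side rails 111 mm apart inside, top 52 mm. Grey bay walls, top 79 mm, from x = 50 mm on, with a slightly flared mouth from x = 18 mm
- bay_stop (a point): face of the soft rubber stop at the end of the bay, at roller-top height and mid width; axes as the track's. A carton fully home has its front face here, its origin 62 mm before it
- choc_tap: tall fixed tap (about 0.4 m high) behind the track; keep the arm clear of it; origin at its foot
- pastille_tin: closed round pastille tin, plum with a gold lid, 70 mm wide, 36 mm high; bystander; origin at the centre of its underside
- ribbon_roll: part-used roll of brown ribbon lying flat, 83 x 108 x 18 mm with its loose tail; bystander; origin at the centre of its underside

How it is judged:
By the outcome, as a careful person would: the job done as asked, in the order asked, and still so for the second after the job is handed in, with the robot touching nothing.
It also fails if it takes over 72 s, if anything falls off the work surface, if the arm or the gripper's body presses on something with over 40 N, if the wrist force passes 120 N, or if a joint passes its speed limit or range.

## Working session

There is one attempt and no reset: what is moved stays moved. The work goes in short steps, Python scripts to look and compute and a tool call to move; the robot and the scene stay as the last step left them, time stands still between calls to the robot, and variables do not carry over. Pictures are saved under pics/ and viewed, about 8 in all and at most 12, crops included, and the job is handed in when it is done.

Besides the shell and the picture viewer there is one more tool, called as a command line: name --pt "numbers of a row" for each row, then --argument value for the rest. servo_tool: Moves the arm, as the interface text tells. Its arguments: {"type":"object","properties":{"deltas":{"type":"array","items":{"type":"array","items":{"type":"number"}}},"squeeze":{"type":"number"}},"required":["deltas"]}

```bash
mkdir -p pics; ls; python3 - <<'E'
from plant import ctrl,snapshot,search_frame,pinpoint
import cv2,numpy as np
ims=[]
for n in ["scene","top"]:
    p=snapshot(n); cv2.imwrite(f"pics/{n}0.png",p["frame"])
    print(n,p["fx"],p["cx"],p["cy"],np.round(p["world_to_cam"],3).tolist())
    for l in ["scoop_grip","scoop","scoop_lip","tray","tray_end","truffle_a_mid","carton","roller_track","bay_stop","choc_tap","pastille_tin","ribbon_roll"]:
        print(l,[(np.round(d["centre"],3).tolist(),round(d["confidence"],2)) for d in pinpoint(p,l)[:4]])
s=ctrl.state();print(s["t"],s["orientation"],s["wrist_force"])
E
```

```text
pics
scene 488.3553928049642 281.30626408599875 208.5862844756083 [[-0.797, -0.604, 0.011, 0.52], [-0.454, 0.587, -0.67, 0.285], [0.399, -0.539, -0.742, 0.912], [0.0, 0.0, 0.0, 1.0]]
scoop_grip [([0.581, 0.25, 0.027], 0.38)]
scoop [([0.638, -0.087, 0.003], 0.88)]
scoop_lip [([0.682, -0.122, -0.004], 0.87), ([0.556, 0.306, 0.021], 0.22)]
tray [([0.56, 0.341, -0.002], 0.65)]
tray_end [([0.611, 0.228, 0.009], 0.93)]
truffle_a_mid [([0.553, 0.306, 0.029], 0.56)]
carton [([0.473, 0.041, 0.039], 0.89), ([0.638, -0.088, 0.002], 0.41)]
roller_track [([0.679, -0.125, -0.001], 0.49)]
bay_stop [([0.49, -0.16, 0.043], 0.93), ([0.683, -0.124, 0.001], 0.18)]
choc_tap []
pastille_tin [([0.734, 0.245, -0.005], 0.95), ([0.619, 0.096, -0.004], 0.7), ([0.613, 0.227, 0.01], 0.28)]
ribbon_roll [([0.621, 0.1, -0.005], 0.7)]
top 485.56295650892156 285.98520299248776 214.27863727006243 [[0.0, -1.0, -0.016, 0.111], [-0.998, 0.001, -0.069, 0.603], [0.069, 0.016, -0.997, 1.092], [0.0, 0.0, 0.0, 1.0]]
scoop_grip [([0.577, -0.039, 0.089], 0.58)]
scoop [([0.633, -0.087, 0.002], 0.91), ([0.582, -0.038, 0.088], 0.17)]
scoop_lip [([0.683, -0.124, -0.002], 0.7)]
tray [([0.564, 0.338, -0.003], 0.56), ([0.611, 0.235, 0.01], 0.24)]
tray_end [([0.613, 0.235, 0.01], 0.88), ([0.497, -0.165, 0.04], 0.57), ([0.581, -0.037, 0.091], 0.43)]
truffle_a_mid [([0.56, 0.304, 0.023], 0.47)]
carton [([0.474, 0.042, 0.04], 0.85), ([0.558, 0.307, 0.024], 0.34)]
roller_track [([0.483, -0.029, -0.004], 0.69)]
bay_stop [([0.495, -0.166, 0.038], 0.92), ([0.607, 0.281, 0.026], 0.37)]
choc_tap [([0.564, 0.306, 0.024], 0.39)]
pastille_tin [([0.733, 0.252, -0.002], 0.7)]
ribbon_roll [([0.622, 0.095, 0.001], 0.85), ([0.478, 0.042, 0.042], 0.4)]
1.3 [[ 9.37354663e-01  3.48376570e-01 -2.03850040e-06]
 [ 3.48376570e-01 -9.37354663e-01  7.81747140e-06]
 [ 8.12626017e-07 -8.03790905e-06 -1.00000000e+00]] [0.33392662 0.19655932 0.04103152]
```

View pics/scene0.png

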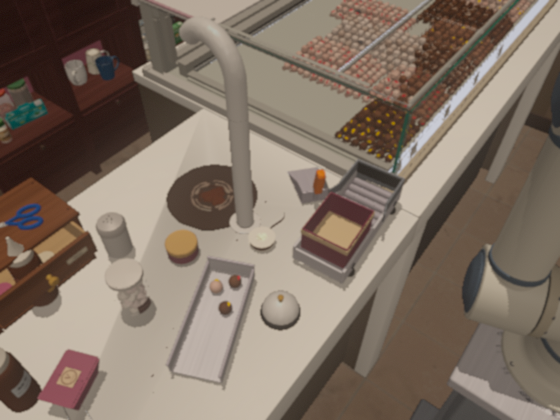

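View pics/top0.png

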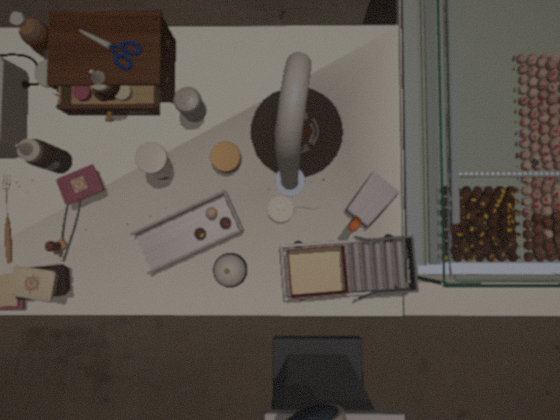

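The scene view shows the scoop beyond the track (grip at about 319,180), the carton at the loading end, and the tray with three truffles (about 215–235, 280–308). The top view shows a tray yaw of about -65° and a scoop yaw of about -39°. The glass case sits at y < -0.15, so I'll swing round in front of it.

servo_tool --pt "15 50 15 0 0 8 50" --pt "33 100 30 0 0 16 50" --pt "52 150 45 0 0 24 50" --pt "70 200 60 0 0 32 50" --pt "90 250 75 0 0 40 50" --pt "110 300 90 0 0 48 50" --pt "130 355 100 0 0 56 50" --pt "150 400 100 0 0 64 50"

```text
t: 2.1
tcp_pos: [0.344, -0.1976, 0.3291]
orientation: [[0.093, 0.996, 0.002], [0.996, -0.093, -0.002], [-0.001, 0.003, -1.0]]
wrist_force: [0.6, 0.1, -0.2]
finger_gap: 0.5
```

servo_tool --pt "15 20 0 0 0 8 50" --pt "35 40 0 0 0 16 50" --pt "55 60 0 0 0 24 50" --pt "75 85 0 0 0 32 50" --pt "95 105 0 0 0 40 50" --pt "115 120 0 0 0 48 50" --pt "130 130 0 0 0 56 50" --pt "140 130 0 0 0 57 50"

```text
t: 2.9
tcp_pos: [0.4848, -0.0664, 0.3289]
orientation: [[-0.787, 0.617, 0.002], [0.617, 0.787, 0.001], [-0.001, 0.003, -1.0]]
wrist_force: [0.1, -1.0, -0.9]
finger_gap: 0.504
```

```bash
cat > h.py <<'E'
from plant import ctrl,snapshot,search_frame,pinpoint
import cv2,numpy as np
def wrist(name=None):
    s=ctrl.state(); p=snapshot("wrist")
    T=np.eye(4);T[:3,:3]=s["orientation"];T[:3,3]=s["tcp_pos"]
    M=T@np.array(p["hand_eye"]); p["c2w"]=M
    if name: cv2.imwrite(f"pics/{name}.png",p["frame"])
    return p
def ray(p,u,v,z):
    "world point on pixel ray at height z"
    M=p["c2w"] if "c2w" in p else np.linalg.inv(p["world_to_cam"])
    d=M[:3,:3]@np.array([(u-p["cx"])/p["fx"],(v-p["cy"])/p["fy"],1]); o=M[:3,3]
    return o+d*(z-o[2])/d[2]
def pix(p,X):
    M=p["c2w"] if "c2w" in p else np.linalg.inv(p["world_to_cam"])
    c=np.linalg.inv(M)@np.append(X,1); return p["fx"]*c[0]/c[2]+p["cx"],p["fy"]*c[1]/c[2]+p["cy"]
def st():
    s=ctrl.state(); print("t",s["t"],"q",np.round(s["q"],1),"p",np.round(s["tcp_pos"],4),"F",np.round(s["wrist_force"],1),"gap",round(s["finger_gap"],3)); print(np.round(s["orientation"],3).tolist())
E
python3 - <<'E'
from h import *
st(); p=wrist("w1"); print(p["hand_eye"],p["c2w"][:3,3])
import pickle; pickle.dump(p,open("w1.pkl","wb"))
for l in ["scoop_grip","scoop","scoop_lip","carton","bay_stop","roller_track"]:
    print(l,[(np.round(d["centre"],3).tolist(),round(d["confidence"],2)) for d in pinpoint(p,l)[:2]])
E
```

```text
t 2.9 q [-1.190e+01 -9.400e+00  7.470e+01  1.000e-01  1.145e+02 -6.370e+01] p [ 0.4848 -0.0664  0.3289] F [ 0.1 -1.  -0.9] gap 0.504
[[-0.787, 0.617, 0.002], [0.617, 0.787, 0.001], [-0.001, 0.003, -1.0]]
[[-7.79029331e-04 -9.65959200e-01 -2.58693287e-01  6.57402804e-02]
 [ 9.99999566e-01 -8.84876838e-04  2.92724759e-04 -3.78753106e-04]
 [-5.11671872e-04 -2.58692946e-01  9.65959470e-01 -1.43286461e-01]
 [ 0.00000000e+00  0.00000000e+00  0.00000000e+00  1.00000000e+00]] [ 0.43246819 -0.02636792  0.47212421]
scoop_grip [([0.574, -0.04, 0.083], 0.85)]
scoop [([0.637, -0.087, 0.003], 0.67)]
scoop_lip [([0.68, -0.126, 0.002], 0.9)]
carton [([0.478, 0.039, 0.038], 0.86), ([0.614, 0.234, 0.012], 0.58)]
bay_stop [([0.492, -0.16, 0.04], 0.83), ([0.478, 0.038, 0.04], 0.31)]
roller_track [([0.481, -0.026, 0.001], 0.84)]
```

View pics/w1.png

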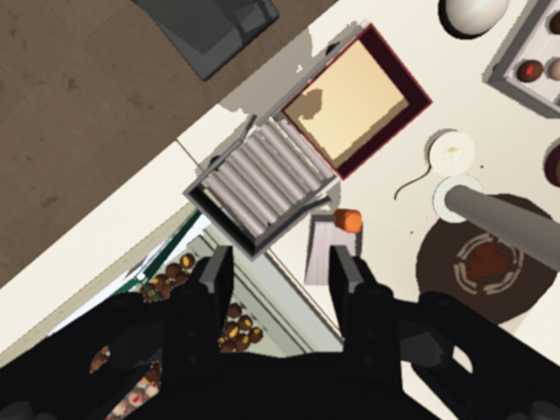

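The wrist view shows the orange grip at about (347, 221), the scoop upright in the image, and the bay wall just left of it. The positions agree across views. I'll grip 13 mm above the grip's middle with a narrow opening, so the fingers clear the bay wall.

servo_tool --pt "15 8 -35 -4 -5 0 40" --pt "30 15 -70 -8.9 -11.2 -0.5 40" --pt "45 22 -105 -8.9 -11.2 -0.5 40" --pt "60 30 -135 -8.9 -11.2 -0.5 40" --pt "70 35 -155 -8.9 -11.2 -0.5 40" --pt "77 38 -170 -8.9 -11.2 -0.5 40" --pt "77 38 -170 -8.9 -11.2 -0.5 40" --pt "77 38 -170 -8.9 -11.2 -0.5 40"

```text
t: 4.05
tcp_pos: [0.5605, -0.0307, 0.1604]
orientation: [[-0.752, 0.629, 0.196], [0.61, 0.777, -0.154], [-0.25, 0.004, -0.968]]
wrist_force: [1.1, 0.5, 0.6]
finger_gap: 0.4
```

```bash
python3 - <<'E'
from h import *
st(); p=wrist("w2")
for l in ["scoop_grip","scoop","scoop_lip"]:
    print(l,[(np.round(d["centre"],3).tolist(),round(d["confidence"],2)) for d in pinpoint(p,l)[:2]])
E
```

```text
t 4.05 q [ -1.4 -11.3  94.7  -8.6  85.  -52.5] p [ 0.5605 -0.0307  0.1604] F [1.1 0.5 0.6] gap 0.4
[[-0.752, 0.629, 0.196], [0.61, 0.777, -0.154], [-0.25, 0.004, -0.968]]
scoop_grip []
scoop [([0.636, -0.089, 0.002], 0.66)]
scoop_lip [([0.679, -0.125, -0.001], 0.55)]
```

View pics/w2.png

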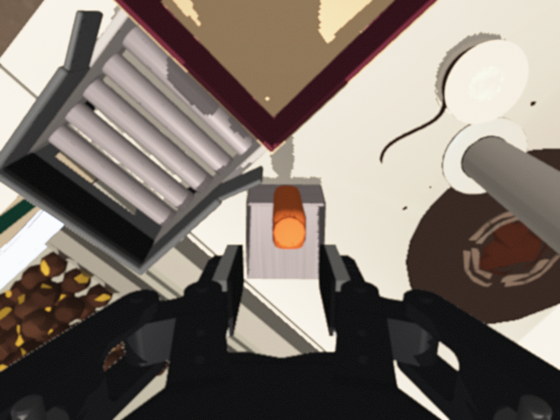

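The grip lies centred between the fingers (bar at column 289, finger midline at 285). The flare tip at (262, 172) is clear, so I'll descend and close.

servo_tool --pt "4 -3 -20 0 0 0 40" --pt "8 -6 -40 0 0 0 40" --pt "12 -9 -60 0 0 0 40" --pt "16 -11 -78 0 0 0 40" --pt "16 -11 -78 0 0 0 40" --pt "16 -11 -78 0 0 0 5" --pt "16 -11 -78 0 0 0 5" --pt "16 -11 -78 0 0 0 5" --squeeze 90

```text
t: 5.05
tcp_pos: [0.5772, -0.0415, 0.0847]
orientation: [[-0.751, 0.629, 0.2], [0.61, 0.778, -0.154], [-0.252, 0.006, -0.968]]
wrist_force: [-0.1, 0.4, -1.5]
finger_gap: 0.223
```

servo_tool --pt "0 0 0 0 0 0 5" --pt "0 0 0 0 0 0 5" --pt "0 0 5 0 0 0 5" --pt "0 0 25 0 0 0 5" --pt "-5 0 55 0 0 0 5" --pt "-10 5 90 0 0 0 5" --pt "-20 10 130 0 0 0 5" --pt "-30 20 160 0 0 0 5"

```text
t: 5.85
tcp_pos: [0.5471, -0.0217, 0.2481]
orientation: [[-0.75, 0.629, 0.203], [0.61, 0.777, -0.154], [-0.255, 0.008, -0.967]]
wrist_force: [0.5, 0.8, -1.5]
finger_gap: 0.221
```

Grasp is good (gap 19 mm, 1.5 N load). Now I'll pin down the tray pose with a model overlay on both fixed cameras.

```bash
cat > tray.py <<'E'
import sys
from h import *
import pickle
def model(x,y,yaw):
    c,s=np.cos(yaw),np.sin(yaw)
    P=lambda a,b,z:np.array([x+c*a-s*b,y+s*a+c*b,z])
    L=[]
    for w in(-.046,.046): L+=[(P(-.115,w,.041),P(.115,w,.041)),(P(-.115,w,.012),P(.115,w,.012))]
    L+=[(P(.115,-.046,.051),P(.115,.046,.051)),(P(.115,-.046,.012),P(.115,.046,.012)),(P(-.115,-.046,.012),P(-.115,.046,.012))]
    return L
def overlay(ps,pose,name,k=4):
    out=[]
    for p in ps:
        u,v=pix(p,[pose[0],pose[1],.02]); u0,v0=int(u)-65,int(v)-65
        im=cv2.resize(p["frame"][v0:v0+130,u0:u0+130],None,fx=3,fy=3,interpolation=cv2.INTER_CUBIC)
        raw=im.copy()
        for i,(a,b) in enumerate(model(*pose)):
            f=lambda X:tuple(int(round(3*(c-o)+1)) for c,o in zip(pix(p,X),(u0,v0)))
            cv2.line(im,f(a),f(b),(0,255,0) if i in(0,2,4) else (0,0,255),1)
        out.append(im)
    cv2.imwrite(f"pics/{name}.png",np.hstack(out))
E
python3 - <<'E'
from tray import *
ps=[]
for n in("scene","top"):
    p=snapshot(n);ps.append(p)
    for l in("tray","tray_end","truffle_a_mid"): print(n,l,[(np.round(d["centre"],3).tolist(),round(d["confidence"],2)) for d in pinpoint(p,l)[:3]])
pickle.dump(ps,open("st.pkl","wb"))
overlay(ps,(.562,.339,np.arctan2(-.107,.05)),"ov1")
E
```

```text
scene tray [([0.563, 0.337, -0.003], 0.65)]
scene tray_end [([0.609, 0.23, 0.011], 0.77)]
scene truffle_a_mid [([0.554, 0.307, 0.025], 0.58)]
top tray [([0.562, 0.339, -0.004], 0.74), ([0.582, 0.25, 0.024], 0.7)]
top tray_end [([0.613, 0.236, 0.009], 0.67)]
top truffle_a_mid [([0.559, 0.31, 0.028], 0.46)]
```

View pics/ov1.png

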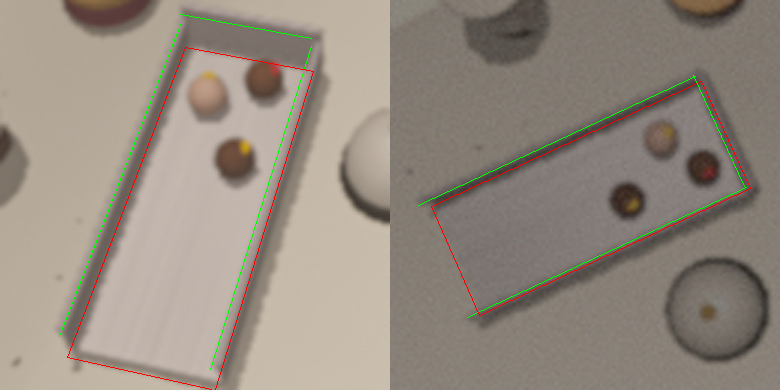

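The overlay matches within a few mm: truffles at (207,95), (263,80), (235,160) in the left crop, and the floor outline fits. I'll quantify the remaining side and yaw offset numerically.

```bash
python3 - <<'E'
from tray import *
ps=pickle.load(open("st.pkl","rb"))
x,y,yaw=.562,.339,np.arctan2(-.107,.05)
c,s=np.cos(yaw),np.sin(yaw)
for p,n in zip(ps,("scene","top")):
  g=p["frame"].astype(np.float32).mean(2)
  bs=np.arange(-.065,.065,.001)
  for z in(.012,.041):
    for a0,a1 in((-.105,-.06),(-.06,-.01),(-.01,.03),(.085,.11)):
      pr=[]
      for a in np.linspace(a0,a1,25):
        uv=np.array([pix(p,[x+c*a-s*b,y+s*a+c*b,z]) for b in bs],np.float32)
        pr.append(cv2.remap(g,uv[:,0:1],uv[:,1:2],cv2.INTER_LINEAR)[:,0])
      m=np.median(pr,0); d=np.gradient(cv2.GaussianBlur(m.reshape(1,-1),(0,0),1.5)[0])
      pk=[(round(bs[i]*1000),round(float(d[i]),1)) for i in range(1,len(d)-1) if abs(d[i])>2 and abs(d[i])>=abs(d[i-1]) and abs(d[i])>abs(d[i+1])]
      print(n,z,(a0,a1),pk)
E
```

```text
scene 0.012 (-0.105, -0.06) [(-59, -9.0), (-52, -5.1), (-45, 9.3), (41, -11.3), (54, 9.6)]
scene 0.012 (-0.06, -0.01) [(-59, -8.8), (-52, -5.0), (-45, 9.0), (41, -11.4), (54, 9.3)]
scene 0.012 (-0.01, 0.03) [(-59, -8.5), (-52, -4.7), (-46, 9.0), (41, -11.0), (53, 9.0)]
scene 0.012 (0.085, 0.11) [(-60, -8.4), (-53, -4.3), (-46, 8.8), (-28, -12.9), (-2, 14.1), (15, -2.8), (28, 2.9), (41, -9.8), (53, 8.8)]
scene 0.041 (-0.105, -0.06) [(-63, -5.4), (-58, -5.1), (-51, 9.5), (33, -11.5), (45, 9.7)]
scene 0.041 (-0.06, -0.01) [(-63, -5.3), (-58, -5.0), (-51, 9.3), (32, -11.5), (44, 9.5)]
scene 0.041 (-0.01, 0.03) [(-63, -4.3), (-58, -4.6), (-52, 9.1), (-32, -11.8), (-22, -4.0), (-13, 15.0), (32, -11.1), (44, 9.1)]
scene 0.041 (0.085, 0.11) [(-58, -10.9), (-52, 6.9), (-47, -3.0), (-34, -4.5), (-24, -2.9), (-15, 2.9), (-9, 3.8), (24, 2.4), (33, -5.0), (44, 8.8)]
top 0.012 (-0.105, -0.06) [(-57, -6.3), (-46, 4.3), (43, -7.1), (51, 6.1)]
top 0.012 (-0.06, -0.01) [(-56, -6.2), (-46, 4.5), (42, -7.7), (51, 6.3)]
top 0.012 (-0.01, 0.03) [(-57, -6.0), (-46, 4.7), (42, -8.2), (51, 6.1)]
top 0.012 (0.085, 0.11) [(-57, -6.5), (-47, 5.0), (-27, -7.6), (-6, 8.7), (41, -8.0), (50, 6.2)]
top 0.041 (-0.105, -0.06) [(-59, -6.3), (-49, 4.2), (38, -7.1), (46, 6.1)]
top 0.041 (-0.06, -0.01) [(-58, -6.4), (-49, 4.6), (38, -7.9), (46, 6.4)]
top 0.041 (-0.01, 0.03) [(-59, -6.3), (-48, 4.7), (37, -8.1), (46, 6.2)]
top 0.041 (0.085, 0.11) [(-59, -6.5), (-49, 5.2), (-31, -10.0), (-8, 11.3), (37, -8.3), (45, 6.4)]
```

Tray refined: centre ≈ (0.5595, 0.338), yaw -65.3°. Next I carry the scoop over to hover at the tray's open end.

servo_tool --pt "-10 40 0 0 0 -3 5" --pt "-25 85 0 0 0 -7 5" --pt "-40 130 0 0 0 -10 5" --pt "-48 175 0 0 0 -14 5" --pt "-48 220 0 0 0 -17 5" --pt "-48 265 0 0 0 -21 5" --pt "-48 310 0 0 0 -24 5" --pt "-48 355 0 0 0 -26.3 5"

```text
t: 7.05
tcp_pos: [0.4986, 0.335, 0.2404]
orientation: [[-0.403, 0.909, 0.106], [0.88, 0.417, -0.227], [-0.25, 0.002, -0.968]]
wrist_force: [1.0, -0.2, -2.1]
finger_gap: 0.221
```

servo_tool --pt "0 45 0 0 0 0 5" --pt "0 90 0 0 0 0 5" --pt "0 130 -10 0 0 0 5" --pt "0 145 -40 0 0 0 5" --pt "0 145 -65 0 0 0 5" --pt "0 145 -75 0 0 0 5" --pt "0 145 -75 0 0 0 5" --pt "0 145 -75 0 0 0 5"

```text
t: 7.85
tcp_pos: [0.4991, 0.4796, 0.1664]
orientation: [[-0.402, 0.909, 0.106], [0.881, 0.416, -0.226], [-0.25, 0.003, -0.968]]
wrist_force: [0.3, -0.1, -0.7]
finger_gap: 0.219
```

```bash
python3 - <<'E'
from h import *
st(); p=wrist("w3")
E
```

```text
t 7.85 q [ 47.6  24.8  55.3 -13.9 105.1  20. ] p [0.4991 0.4796 0.1664] F [ 0.3 -0.1 -0.7] gap 0.219
[[-0.402, 0.909, 0.106], [0.881, 0.416, -0.226], [-0.25, 0.003, -0.968]]
```

View pics/w3.png

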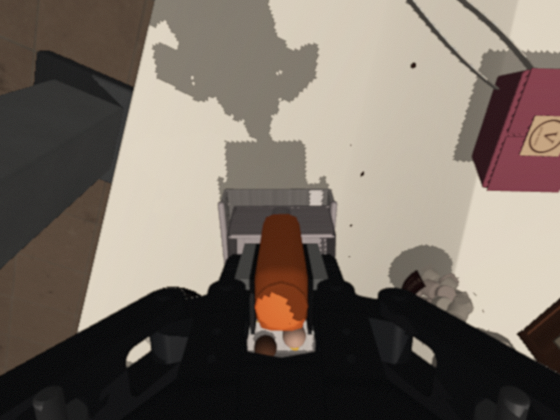

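The view shows the tray's open end at rows 188–260, columns 220–335, with the scoop above it and the bar centred at about 281. I'll check with an overlay of the tray model and the scoop's expected outline.

```bash
python3 - <<'E'
from tray import *
p=wrist()
im=p["frame"][150:300,180:380].copy(); im=cv2.resize(im,None,fx=4,fy=4,interpolation=cv2.INTER_CUBIC)
f=lambda X:tuple(int(round(4*(c-o)+1.5)) for c,o in zip(pix(p,X),(180,150)))
for i,(a,b) in enumerate(model(.5595,.338,np.radians(-65.25))):
    cv2.line(im,f(a),f(b),(0,255,0) if i in(0,2,4) else (0,0,255),1)
R=np.array(ctrl.state()["orientation"]);t=np.array(ctrl.state()["tcp_pos"])
th=np.arctan2(R[0,1],-(-R[1,1])) 
sx=np.array([R[1,1],-R[0,1],0]);sx/=np.linalg.norm(sx);sy=np.array([-sx[1],sx[0],0])
lip=t+sx*.1339-np.array([0,0,.0847])
Z=np.array([0,0,1.])
for z in(0,.036):
  cv2.line(im,f(lip-.115*sx+.0335*sy+Z*z),f(lip-.115*sx-.0335*sy+Z*z),(255,255,0),1)
for w in(-1,1): cv2.line(im,f(lip-.115*sx+w*.0335*sy),f(lip+w*.0405*sy),(255,255,0),1)
print(lip,sx); cv2.imwrite("pics/ov3.png",im)
E
```

```text
[0.55501361 0.35826902 0.08331119] [ 0.41595017 -0.90938741  0.        ]
```

View pics/ov3.png

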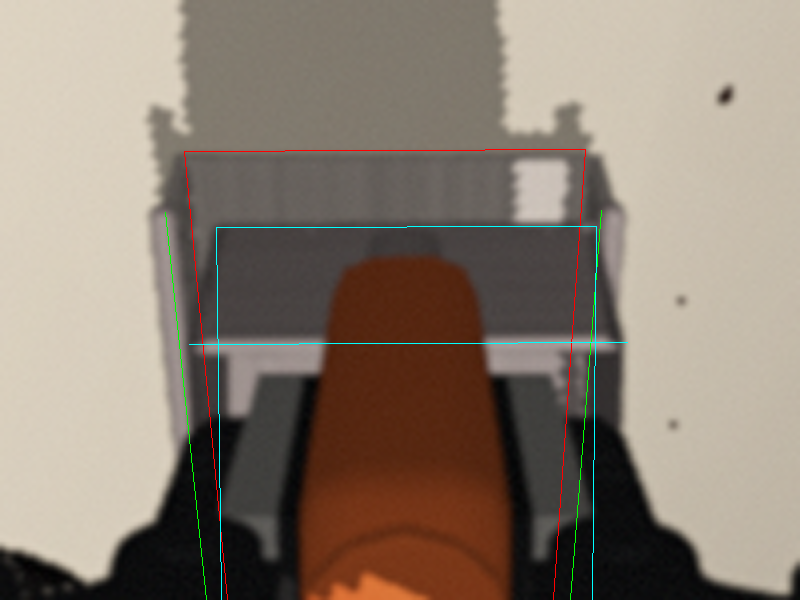

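The scoop model fits the picture and the tray fits to about 1 mm. The scoop needs to move 3.4 mm sideways. Now I'll pitch it 3° lip-down and descend close to the floor.

servo_tool --pt "-3 -1.5 -10 0.9 0.4 0.2 5" --pt "-3 -1.5 -20 2.7 1.25 0.2 5" --pt "-3 -1.5 -30 2.7 1.25 0.2 5" --pt "-3 -1.5 -40 2.7 1.25 0.2 5" --pt "-3 -1.5 -48 2.7 1.25 0.2 5" --pt "-3 -1.5 -54 2.7 1.25 0.2 5" --pt "-3 -1.5 -58 2.7 1.25 0.2 5" --pt "-3 -1.5 -59 2.7 1.25 0.2 5"

```text
t: 8.75
tcp_pos: [0.4961, 0.4785, 0.1082]
orientation: [[-0.41, 0.908, 0.087], [0.89, 0.419, -0.179], [-0.199, 0.004, -0.98]]
wrist_force: [-0.0, 0.1, -2.5]
finger_gap: 0.224
```

servo_tool --pt "0 0 -0.5 0 0 0 5" --pt "0 0 -1 0 0 0 5" --pt "0 0 -1.5 0 0 0 5" --pt "0 0 -2 0 0 0 5" --pt "0 0 -2.5 0 0 0 5" --pt "0 0 -3 0 0 0 5" --pt "0 0 -3.5 0 0 0 5" --pt "0 0 -3.5 0 0 0 5"

```text
t: 9.55
tcp_pos: [0.496, 0.4785, 0.1046]
orientation: [[-0.41, 0.908, 0.087], [0.89, 0.419, -0.179], [-0.199, 0.004, -0.98]]
wrist_force: [0.1, 0.3, -1.8]
finger_gap: 0.224
```

servo_tool --pt "0 0 -0.5 0 0 0 5" --pt "0 0 -1 0 0 0 5" --pt "0 0 -1.5 0 0 0 5" --pt "0 0 -2 0 0 0 5" --pt "0 0 -2.5 0 0 0 5" --pt "0 0 -2.5 0 0 0 5" --pt "0 0 -2.5 0 0 0 5" --pt "0 0 -2.5 0 0 0 5"

```text
t: 10.35
tcp_pos: [0.4962, 0.4788, 0.1029]
orientation: [[-0.41, 0.908, 0.088], [0.89, 0.419, -0.178], [-0.198, 0.005, -0.98]]
wrist_force: [-0.3, 1.7, 4.7]
finger_gap: 0.223
```

Contact with the floor (about 6 N). Slide along the tray axis, keeping light pressure.

servo_tool --pt "3.1 -6.8 -0.8 0 0 0 5" --pt "7.3 -15.9 -0.8 0 0 0 5" --pt "11.5 -25 -0.8 0 0 0 5" --pt "15.7 -34.1 -0.8 0 0 0 5" --pt "19.9 -43.1 -0.8 0 0 0 5" --pt "24.1 -52.2 -0.8 0 0 0 5" --pt "28.3 -61.3 -0.8 0 0 0 5" --pt "32.4 -70.4 -0.8 0 0 0 5"

```text
t: 11.15
tcp_pos: [0.5291, 0.408, 0.1028]
orientation: [[-0.41, 0.908, 0.089], [0.89, 0.419, -0.177], [-0.198, 0.007, -0.98]]
wrist_force: [-0.6, 1.0, 5.9]
finger_gap: 0.224
```

servo_tool --pt "2.5 -5.4 -0.8 0 0 0 5" --pt "5 -10.9 -0.8 0 0 0 5" --pt "7.5 -16.3 -0.8 0 0 0 5" --pt "10.1 -21.8 -0.8 0 0 0 5" --pt "12.6 -27.2 -0.8 0 0 0 5" --pt "15.1 -32.7 -0.8 0 0 0 5" --pt "17.6 -38.1 -0.8 0 0 0 5" --pt "20.1 -43.6 -0.8 0 0 0 5"

```text
t: 11.95
tcp_pos: [0.5496, 0.3646, 0.1028]
orientation: [[-0.41, 0.908, 0.091], [0.89, 0.42, -0.176], [-0.198, 0.008, -0.98]]
wrist_force: [-0.4, 3.0, 5.4]
finger_gap: 0.219
```

```bash
python3 - <<'E'
from h import *
st()
ims=[]
for n in("scene","top"):
    p=snapshot(n); u,v=map(int,pix(p,[.575,.29,.02])); ims.append(cv2.resize(p["frame"][v-60:v+60,u-60:u+60],None,fx=3.3,fy=3.3,interpolation=cv2.INTER_CUBIC))
cv2.imwrite("pics/s4.png",np.hstack(ims))
E
```

```text
t 11.95 q [ 36.4  16.8  71.1 -11.3  93.8  11.1] p [0.5496 0.3646 0.1028] F [-0.4  3.   5.4] gap 0.219
[[-0.41, 0.908, 0.091], [0.89, 0.42, -0.176], [-0.198, 0.008, -0.98]]
```

View pics/s4.png

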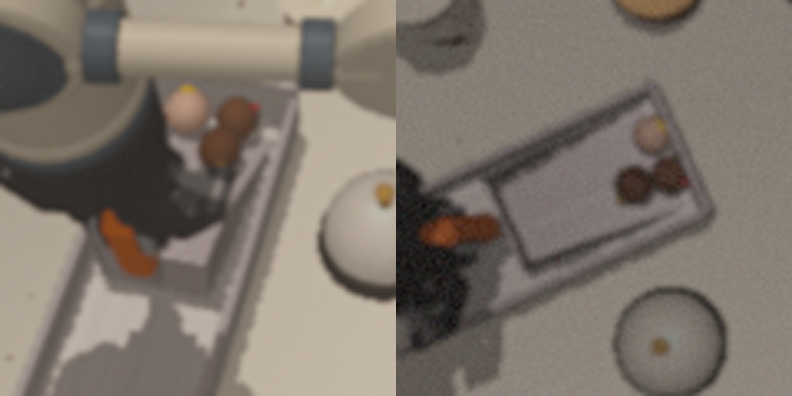

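The truffles are huddled at the end wall and riding onto the lip (about 217,145 left; 635,185 right). About 14 mm remain; go slowly until the wall contact.

servo_tool --pt "0.8 -1.8 -0.8 0 0 0 5" --pt "1.7 -3.6 -0.8 0 0 0 5" --pt "2.5 -5.4 -0.8 0 0 0 5" --pt "3.3 -7.3 -0.8 0 0 0 5" --pt "4.2 -9.1 -0.8 0 0 0 5" --pt "5 -10.9 -0.8 0 0 0 5" --pt "5.4 -11.8 -0.8 0 0 0 5" --pt "5.4 -11.8 -0.8 0 0 0 5"

```text
t: 12.85
tcp_pos: [0.5557, 0.3523, 0.1026]
orientation: [[-0.409, 0.908, 0.092], [0.891, 0.419, -0.177], [-0.199, 0.01, -0.98]]
wrist_force: [0.4, 1.6, 6.0]
finger_gap: 0.222
```

servo_tool --pt "0.4 -0.9 -0.6 0 0 0 5" --pt "0.8 -1.8 -0.6 0 0 0 5" --pt "1.2 -2.7 -0.6 0 0 0 5" --pt "1.2 -2.7 -0.6 0 0 0 5" --pt "1.2 -2.7 -0.6 0 0 0 5" --pt "1.2 -2.7 -0.6 0 0 0 5" --pt "1.2 -2.7 -0.6 0 0 0 5" --pt "1.2 -2.7 -0.6 0 0 0 5"

```text
t: 13.65
tcp_pos: [0.557, 0.35, 0.1027]
orientation: [[-0.409, 0.908, 0.093], [0.891, 0.42, -0.176], [-0.199, 0.011, -0.98]]
wrist_force: [-0.8, 2.5, 5.7]
finger_gap: 0.224
```

servo_tool --pt "0.3 -0.7 -0.6 0 0 0 5" --pt "0.6 -1.4 -0.6 0 0 0 5" --pt "0.9 -2 -0.6 0 0 0 5" --pt "1.3 -2.7 -0.6 0 0 0 5" --pt "1.6 -3.4 -0.6 0 0 0 5" --pt "1.7 -3.6 -0.6 0 0 0 5" --pt "1.7 -3.6 -0.6 0 0 0 5" --pt "1.7 -3.6 -0.6 0 0 0 5"

```text
t: 14.45
tcp_pos: [0.5576, 0.3492, 0.1037]
orientation: [[-0.411, 0.907, 0.093], [0.891, 0.421, -0.171], [-0.194, 0.013, -0.981]]
wrist_force: [-4.9, 8.3, 10.8]
finger_gap: 0.218
```

```bash
python3 - <<'E'
from h import *
st()
ims=[]
for n in("scene","top"):
    p=snapshot(n); u,v=map(int,pix(p,[.595,.26,.02])); ims.append(cv2.resize(p["frame"][v-45:v+45,u-45:u+45],None,fx=4.4,fy=4.4,interpolation=cv2.INTER_CUBIC))
cv2.imwrite("pics/s5.png",np.hstack(ims))
E
```

```text
t 14.45 q [ 34.8  16.   72.  -11.2  93.2   9.5] p [0.5576 0.3492 0.1037] F [-4.9  8.3 10.8] gap 0.218
[[-0.411, 0.907, 0.093], [0.891, 0.421, -0.171], [-0.194, 0.013, -0.981]]
```

View pics/s5.png

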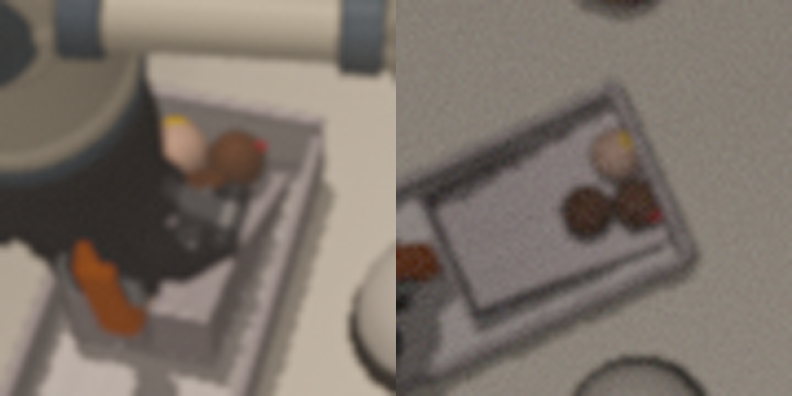

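All three truffles are on the scoop floor and the lip is at the wall (9 N). Now I'll tilt back to 25° while the lip climbs the wall.

servo_tool --pt "-1.9 4.1 -2 -2.7 -1.26 0 5" --pt "-5 10.9 -3 -7.3 -3.35 0 5" --pt "-7.3 15.9 -5.5 -11.8 -5.45 0 5" --pt "-9.2 20 -8.5 -16.3 -7.5 0 5" --pt "-10.9 23.6 -12 -20.9 -9.6 0 5" --pt "-11.7 25.4 -16 -25.4 -11.7 0 5" --pt "-11.7 25.4 -16 -25.4 -11.7 0 5" --pt "-11.7 25.4 -14 -25.4 -11.7 0 5"

```text
t: 15.35
tcp_pos: [0.5451, 0.3745, 0.0872]
orientation: [[-0.328, 0.904, 0.273], [0.703, 0.427, -0.568], [-0.631, 0.006, -0.776]]
wrist_force: [0.3, -1.5, -2.0]
finger_gap: 0.226
```

```bash
python3 - <<'E'
from h import *
st()
ims=[]
for n in("scene","top"):
    p=snapshot(n); u,v=map(int,pix(p,[.585,.28,.03])); ims.append(cv2.resize(p["frame"][v-45:v+45,u-45:u+45],None,fx=4.4,fy=4.4,interpolation=cv2.INTER_CUBIC))
cv2.imwrite("pics/s6.png",np.hstack(ims))
E
```

```text
t 15.35 q [ 48.8  27.9  66.  -36.3 101.2  21.2] p [0.5451 0.3745 0.0872] F [ 0.3 -1.5 -2. ] gap 0.226
[[-0.328, 0.904, 0.273], [0.703, 0.427, -0.568], [-0.631, 0.006, -0.776]]
```

View pics/s6.png

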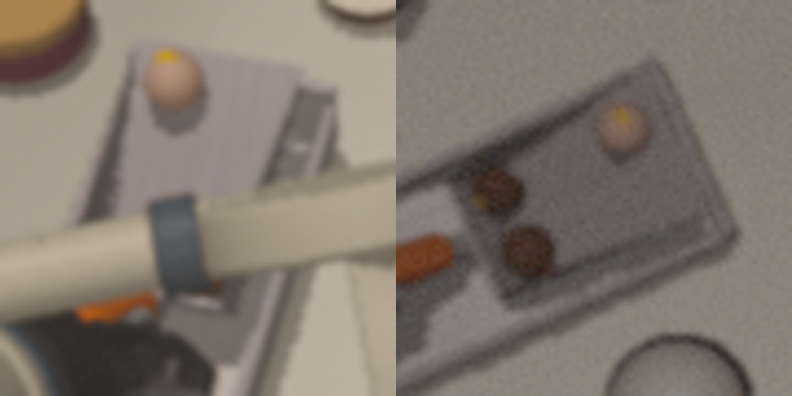

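Two truffles slid to the back; the pink one still sits nearer the lip (175,80 left). Hold a bit with slightly more tilt so it slides down.

servo_tool --pt "0 0 3 -1 -0.5 0 5" --pt "0 0 8 -2 -1 0 5" --pt "0 0 13 -3 -1.4 0 5" --pt "0 0 18 -4 -1.8 0 5" --pt "0 0 20 -4 -1.8 0 5" --pt "0 0 20 -4 -1.8 0 5" --pt "0 0 20 -4 -1.8 0 5" --pt "0 0 20 -4 -1.8 0 5"

```text
t: 16.25
tcp_pos: [0.5466, 0.3741, 0.1104]
orientation: [[-0.303, 0.905, 0.299], [0.66, 0.426, -0.619], [-0.688, 0.01, -0.726]]
wrist_force: [-0.9, 0.6, -1.2]
finger_gap: 0.219
```

```bash
python3 - <<'E'
from h import *
st()
p=snapshot("top")
hsv=cv2.cvtColor(p["frame"],cv2.COLOR_BGR2HSV)
for d in search_frame(p,"truffle_c_mid")[:4]+pinpoint(p,"truffle_a_mid")[:4]: print(np.round(d["centre"],3),round(d["confidence"],2),np.round(pix(p,d["centre"])),)
u,v=map(int,pix(p,[.575,.30,.05])); cv2.imwrite("pics/s7.png",cv2.resize(p["frame"][v-45:v+45,u-45:u+45],None,fx=4.4,fy=4.4))
E
```

```text
t 16.25 q [ 50.1  29.1  63.8 -40.3 104.2  20.9] p [0.5466 0.3741 0.1104] F [-0.9  0.6 -1.2] gap 0.219
[[-0.303, 0.905, 0.299], [0.66, 0.426, -0.619], [-0.688, 0.01, -0.726]]
[0.58  0.286 0.088] 0.68 [204. 223.]
[0.598 0.305 0.089] 0.49 [195. 215.]
[0.584 0.323 0.07 ] 0.64 [189. 222.]
```

View pics/s7.png

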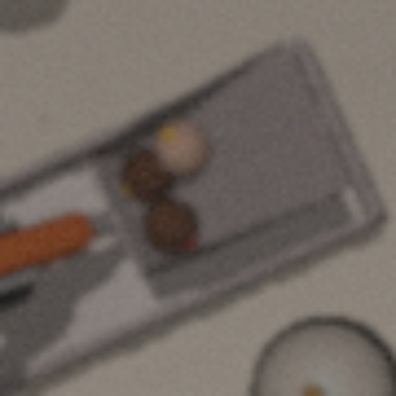

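All three now rest against the scoop's back wall (145–205, 150–225 in the crop). Lift and carry to above the carton at constant tilt.

servo_tool --pt "0 0 12 0 0 0 5" --pt "0 0 30 0 0 0 5" --pt "0 0 48 0 0 0 5" --pt "-4 -7 64 0 0 -1 5" --pt "-12 -21 76 0 0 -3 5" --pt "-22 -40 84 0 0 -6 5" --pt "-33 -58 84 0 0 -8.5 5" --pt "-44 -77 84 0 0 -11 5"

```text
t: 17.2
tcp_pos: [0.5018, 0.2957, 0.1958]
orientation: [[-0.168, 0.97, 0.174], [0.707, 0.242, -0.665], [-0.687, 0.011, -0.726]]
wrist_force: [-0.8, -0.3, -2.3]
finger_gap: 0.219
```

servo_tool --pt "-10 -18 0 0 0 -2.5 5" --pt "-20 -35 0 0 0 -5 5" --pt "-29 -51 0 0 0 -7 5" --pt "-36 -64 0 0 0 -8.5 5" --pt "-41 -73 0 0 0 -9.3 5" --pt "-43 -77 0 0 0 -9.3 5" --pt "-43 -77 0 0 0 -9.3 5" --pt "-43 -77 0 0 0 -9.3 5"

```text
t: 18.0
tcp_pos: [0.4589, 0.219, 0.1959]
orientation: [[-0.052, 0.997, 0.065], [0.725, 0.082, -0.684], [-0.687, 0.011, -0.727]]
wrist_force: [0.1, 0.7, -2.0]
finger_gap: 0.222
```

```bash
python3 - <<'E'
from h import *
st()
for n in("top","scene"):
    p=snapshot(n)
    for l in("truffle_a_mid","carton"):
        for d in pinpoint(p,l)[:4]: print(n,l,np.round(d["centre"],3),round(d["confidence"],2))
    cv2.imwrite(f"pics/c_{n}.png",p["frame"])
E
```

```text
t 18.0 q [ 42.9  10.3  78.  -37.4 116.1  28.9] p [0.4589 0.219  0.1959] F [ 0.1  0.7 -2. ] gap 0.222
[[-0.052, 0.997, 0.065], [0.725, 0.082, -0.684], [-0.687, 0.011, -0.727]]
top truffle_a_mid [0.477 0.158 0.151] 0.62
top carton [0.476 0.042 0.041] 0.91
scene truffle_a_mid [0.473 0.158 0.153] 0.66
```

Truffles sit in the scoop over the carton (load 2.0 N total). Level the scoop with the lip about 20 mm above the carton rim.

servo_tool --pt "0 0 0 3 0.25 0 5" --pt "0 0 0.5 7 0.6 0 5" --pt "0.3 -2 2 10.5 0.9 0 5" --pt "0.8 -4.4 4 14 1.2 0 5" --pt "1.3 -8 4.3 17.5 1.5 0 5" --pt "1.9 -11 4.6 21 1.7 0 5" --pt "2.7 -16 7 25 2.1 0 5" --pt "3.6 -21.6 9 28.9 2.4 0 5"

```text
t: 19.1
tcp_pos: [0.4624, 0.1973, 0.2049]
orientation: [[-0.073, 0.997, 0.028], [0.966, 0.077, -0.245], [-0.247, 0.009, -0.969]]
wrist_force: [-0.9, 0.3, -3.4]
finger_gap: 0.225
```

```bash
python3 - <<'E'
from h import *
st()
p=snapshot("top")
for l in("truffle_a_mid","scoop_lip"):
        for d in pinpoint(p,l)[:4]: print(l,np.round(d["centre"],3),round(d["confidence"],2))
E
```

```text
t 19.1 q [ 28.2  -5.4  84.8 -13.8 105.5  20.7] p [0.4624 0.1973 0.2049] F [-0.9  0.3 -3.4] gap 0.225
[[-0.073, 0.997, 0.028], [0.966, 0.077, -0.245], [-0.247, 0.009, -0.969]]
truffle_a_mid [0.479 0.164 0.138] 0.47
scoop_lip [0.472 0.065 0.118] 0.58
```

servo_tool --pt "0.7 -7.8 10 5 0.4 0 5" --pt "1.5 -16.5 20 10 0.8 0 5" --pt "2.3 -26.3 28.6 15 1.2 0 5" --pt "3.3 -36.9 36.5 20 1.5 0 5" --pt "4.3 -48 43.5 25 1.9 0 5" --pt "5.3 -60 49.4 30 2.3 0 5" --pt "6.4 -72.4 54.3 35 2.7 0 5" --pt "7.5 -85.3 58.1 40 3.1 0 5"

```text
t: 20.05
tcp_pos: [0.4701, 0.1108, 0.2635]
orientation: [[-0.065, 0.998, -0.026], [0.898, 0.07, 0.434], [0.434, 0.005, -0.901]]
wrist_force: [1.1, -0.3, -2.6]
finger_gap: 0.224
```

servo_tool --pt "1.2 -13 3 5 0.3 0 5" --pt "2.3 -27 6 10 0.6 0 5" --pt "3.5 -41 8 15 0.9 0 5" --pt "4.7 -54 8 20 1.2 0 5" --pt "4.7 -54 8 20 1.2 0 5" --pt "4.7 -54 8 20 1.2 0 5" --pt "4.7 -54 8 20 1.2 0 5" --pt "4.7 -54 8 20 1.2 0 5"

```text
t: 20.85
tcp_pos: [0.4746, 0.0578, 0.2722]
orientation: [[-0.055, 0.998, -0.043], [0.696, 0.07, 0.714], [0.715, 0.009, -0.699]]
wrist_force: [-0.1, 0.7, -1.9]
finger_gap: 0.22
```

```bash
python3 - <<'E'
from h import *
st()
for n in("top","scene"):
    p=snapshot(n); cv2.imwrite(f"pics/d_{n}.png",p["frame"])
    for l in("truffle_a_mid","carton"):
        for d in pinpoint(p,l)[:4]: print(n,l,np.round(d["centre"],3),round(d["confidence"],2))
E
```

```text
t 20.85 q [-24.5  -6.8  88.7  44.5 115.5 -15.1] p [0.4746 0.0578 0.2722] F [-0.1  0.7 -1.9] gap 0.22
[[-0.055, 0.998, -0.043], [0.696, 0.07, 0.714], [0.715, 0.009, -0.699]]
top truffle_a_mid [0.504 0.088 0.054] 0.37
top truffle_a_mid [ 0.481 -0.026 -0.002] 0.36
top carton [0.479 0.04  0.042] 0.92
scene carton [0.473 0.042 0.039] 0.86
scene carton [ 0.494 -0.159  0.04 ] 0.42
```

One truffle shows in the carton at the expected height. Swing the scoop back to level, clear of the carton, and check.

servo_tool --pt "0 8 25 -4 -0.3 0 5" --pt "0 25 35 -12 -0.8 0 5" --pt "0 45 35 -20 -1.4 0 5" --pt "0 70 30 -28 -2 0 5" --pt "5 95 20 -36 -2.5 0 5" --pt "10 120 10 -44 -3 0 5" --pt "15 150 0 -52 -3.6 0 5" --pt "20 180 0 -60 -4.2 0 5"

```text
t: 21.95
tcp_pos: [0.4941, 0.2386, 0.2717]
orientation: [[-0.073, 0.997, 0.027], [0.965, 0.077, -0.252], [-0.253, 0.007, -0.967]]
wrist_force: [0.7, -0.4, -2.3]
finger_gap: 0.222
```

servo_tool --pt "5 30 0 0 0 4 5" --pt "10 65 0 0 0 8 5" --pt "14 100 0 0 0 12 5" --pt "18 135 0 0 0 16 5" --pt "22 165 0 0 0 20 5" --pt "25 185 -10 0 0 20.7 5" --pt "26.4 186 -40 0 0 20.7 5" --pt "26.4 186 -70 0 0 20.7 5"

```text
t: 22.75
tcp_pos: [0.5203, 0.4262, 0.2008]
orientation: [[-0.41, 0.905, 0.114], [0.877, 0.426, -0.224], [-0.251, 0.008, -0.968]]
wrist_force: [-0.2, 1.2, -2.1]
finger_gap: 0.221
```

```bash
python3 - <<'E'
from h import *
st()
for n in("top","scene"):
    p=snapshot(n); cv2.imwrite(f"pics/e_{n}.png",p["frame"])
    for l in("truffle_a_mid","carton","tray_end"):
        for d in pinpoint(p,l)[:4]: print(n,l,np.round(d["centre"],3),round(d["confidence"],2))
    u,v=map(int,pix(p,[.475,.041,.06])); c=cv2.resize(p["frame"][v-45:v+45,u-45:u+45],None,fx=4.4,fy=4.4,interpolation=cv2.INTER_CUBIC)
    cv2.imwrite(f"pics/e_{n}_c.png",c)
cv2.imwrite("pics/e.png",np.hstack([cv2.imread(f"pics/e_{n}_c.png") for n in("scene","top")]))
E
```

```text
t 22.75 q [ 43.4  20.2  57.5 -14.5 106.   14.7] p [0.5203 0.4262 0.2008] F [-0.2  1.2 -2.1] gap 0.221
[[-0.41, 0.905, 0.114], [0.877, 0.426, -0.224], [-0.251, 0.008, -0.968]]
top truffle_a_mid [0.503 0.09  0.058] 0.41
top carton [0.48  0.041 0.041] 0.58
top tray_end [0.611 0.237 0.011] 0.73
top tray_end [0.577 0.307 0.114] 0.51
scene tray_end [0.613 0.224 0.012] 0.9
```

View pics/e.png

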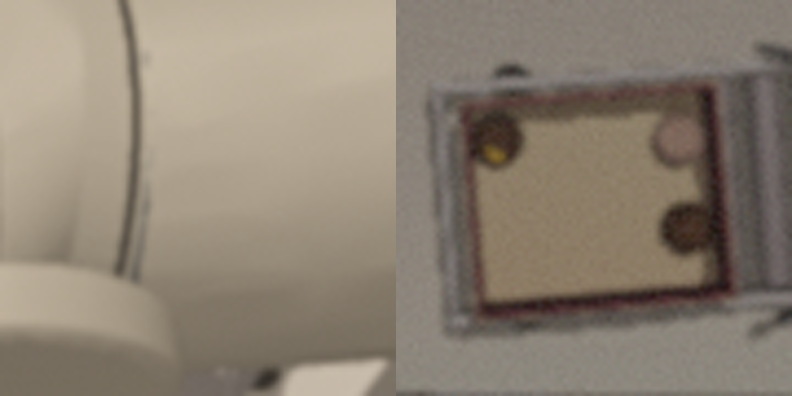

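The top crop shows all three truffles inside the carton: (495,138), (680,140) and (688,228). Now I'll stand the scoop on the tray floor.

servo_tool --pt "0 0 -20 0 0 -0.4 5" --pt "0 0 -40 0 0 -0.4 5" --pt "0 0 -60 0 0 -0.4 5" --pt "0 0 -78 0 0 -0.4 5" --pt "0 0 -90 0 0 -0.4 5" --pt "0 0 -97 0 0 -0.4 5" --pt "0 0 -100 0 0 -0.4 5" --pt "0 0 -101 0 0 -0.4 5"

```text
t: 23.95
tcp_pos: [0.5214, 0.4252, 0.1044]
orientation: [[-0.401, 0.908, 0.116], [0.881, 0.418, -0.223], [-0.251, 0.013, -0.968]]
wrist_force: [0.1, 0.6, -1.0]
finger_gap: 0.226
```

servo_tool --pt "0 0 -0.5 0 0 0 5" --pt "0 0 -1 0 0 0 5" --pt "0 0 -1.5 0 0 0 5" --pt "0 0 -2 0 0 0 5" --pt "0 0 -2.5 0 0 0 5" --pt "0 0 -3 0 0 0 5" --pt "0 0 -3.5 0 0 0 5" --pt "0 0 -3.5 0 0 0 5"

```text
t: 24.75
tcp_pos: [0.5214, 0.4252, 0.1008]
orientation: [[-0.402, 0.908, 0.116], [0.881, 0.418, -0.224], [-0.252, 0.012, -0.968]]
wrist_force: [-0.1, -0.3, -1.4]
finger_gap: 0.223
```

servo_tool --pt "0 0 -0.7 0 0 0 5" --pt "0 0 -1.4 0 0 0 5" --pt "0 0 -2.1 0 0 0 5" --pt "0 0 -2.8 0 0 0 5" --pt "0 0 -3.5 0 0 0 5" --pt "0 0 -4.2 0 0 0 5" --pt "0 0 -4.5 0 0 0 5" --pt "0 0 -4.5 0 0 0 5"

```text
t: 25.55
tcp_pos: [0.5214, 0.4252, 0.0969]
orientation: [[-0.401, 0.908, 0.116], [0.881, 0.418, -0.223], [-0.251, 0.013, -0.968]]
wrist_force: [-1.8, -0.4, 1.1]
finger_gap: 0.218
```

Contact at the expected height. Release, then retreat along the grip's axis.

servo_tool --pt "0 0 0 0 0 0 30" --pt "0 0 0 0 0 0 45" --pt "0 0 0 0 0 0 45" --pt "-1.2 2.2 10 0 0 0 45" --pt "-3.6 6.7 30 0 0 0 45" --pt "-6 11 50 0 0 0 45" --pt "-8.4 15.6 70 0 0 0 45" --pt "-12 22 95 0 0 0 45"

```text
t: 26.35
tcp_pos: [0.5092, 0.4472, 0.1927]
orientation: [[-0.401, 0.909, 0.116], [0.881, 0.417, -0.224], [-0.252, 0.012, -0.968]]
wrist_force: [0.4, 0.3, -0.0]
finger_gap: 0.451
```

```bash
python3 - <<'E'
from h import *
st(); p=wrist("w9")
for l in ["scoop_grip","scoop","scoop_lip"]:
    print(l,[(np.round(d["centre"],3).tolist(),round(d["confidence"],2)) for d in pinpoint(p,l)[:2]])
p=snapshot("top")
for l in ["scoop_grip","scoop","scoop_lip"]:
    print(l,[(np.round(d["centre"],3).tolist(),round(d["confidence"],2)) for d in pinpoint(p,l)[:2]])
E
```

```text
t 26.35 q [ 45.3  21.4  56.9 -14.4 105.8  17.3] p [0.5092 0.4472 0.1927] F [ 0.4  0.3 -0. ] gap 0.451
[[-0.401, 0.909, 0.116], [0.881, 0.417, -0.224], [-0.252, 0.012, -0.968]]
scoop_grip [([0.52, 0.427, 0.097], 0.96)]
scoop [([0.554, 0.358, 0.015], 0.67)]
scoop_lip [([0.58, 0.303, 0.012], 0.73)]
scoop_grip [([0.525, 0.426, 0.101], 0.85)]
scoop [([0.549, 0.358, 0.014], 0.94)]
scoop_lip [([0.578, 0.304, 0.009], 0.91)]
```

The scoop stands flat in the tray (grip at z 0.099, lip at z 0.01). Now I'll close the fingers and go behind the carton with the tool vertical.

servo_tool --pt "0 0 30 0 0 0 45" --pt "0 0 60 4 1.8 0 30" --pt "-4 -25 60 8 3.7 0 0" --pt "-8 -60 60 13.3 6.1 0 0" --pt "-12 -95 60 13.3 6.1 0 0" --pt "-16 -130 60 13.3 6.1 0 0" --pt "-18 -160 60 13.3 6.1 0 0" --pt "-20 -180 60 13.3 6.1 0 0"

```text
t: 27.55
tcp_pos: [0.4889, 0.2642, 0.2492]
orientation: [[-0.413, 0.911, 0.008], [0.911, 0.413, 0.003], [-0.0, 0.009, -1.0]]
wrist_force: [0.3, -0.0, 0.5]
finger_gap: 0.002
```

servo_tool --pt "-4 -30 0 0 0 -4 0" --pt "-8 -60 0 0 0 -8 0" --pt "-12 -90 0 0 0 -12 0" --pt "-16 -115 0 0 0 -16 0" --pt "-20 -131 0 0 0 -19.6 0" --pt "-20 -131 -30 0 0 -19.6 0" --pt "-20 -131 -70 0 0 -19.6 0" --pt "-20 -131 -110 0 0 -19.6 0"

```text
t: 28.35
tcp_pos: [0.4688, 0.1327, 0.1375]
orientation: [[-0.083, 0.997, 0.009], [0.997, 0.083, 0.0], [-0.0, 0.009, -1.0]]
wrist_force: [0.1, -0.2, 0.3]
finger_gap: -0.0
```

```bash
python3 - <<'E'
from h import *
st()
for n in("scene","top"):
    p=snapshot(n)
    print(n,[(l,np.round(d["centre"],3).tolist(),round(d["confidence"],2)) for l in("carton","bay_stop","scoop") for d in pinpoint(p,l)[:1]])
p=wrist();print([(l,np.round(d["centre"],3).tolist(),round(d["confidence"],2)) for l in("carton","bay_stop","truffle_a_mid") for d in pinpoint(p,l)[:3]])
E
```

```text
t 28.35 q [ 11.9 -12.8  97.2  -0.1  95.    7.1] p [0.4688 0.1327 0.1375] F [ 0.1 -0.2  0.3] gap -0.0
[[-0.083, 0.997, 0.009], [0.997, 0.083, 0.0], [-0.0, 0.009, -1.0]]
scene [('carton', [0.473, 0.045, 0.038], 0.62), ('bay_stop', [0.491, -0.162, 0.042], 0.91), ('scoop', [0.557, 0.357, 0.013], 0.88)]
top [('carton', [0.476, 0.04, 0.037], 0.94), ('bay_stop', [0.495, -0.166, 0.041], 0.84), ('scoop', [0.551, 0.362, 0.012], 0.93)]
[]
```

servo_tool --pt "0 2 -15 0 0 0 0" --pt "0 2 -30 0 0 0 0" --pt "0 2 -45 0 0 0 0" --pt "0 2 -58 0 0 0 0" --pt "0 2 -68 0 0 0 0" --pt "0 2 -75 0 0 0 0" --pt "0 2 -78 0 0 0 0" --pt "0 2 -78 0 0 0 0"

```text
t: 29.75
tcp_pos: [0.4693, 0.1353, 0.0621]
orientation: [[-0.084, 0.996, 0.01], [0.996, 0.084, 0.001], [-0.0, 0.01, -1.0]]
wrist_force: [-0.2, -0.2, 1.2]
finger_gap: -0.004
```

servo_tool --pt "0.3 -4 0 0 0 0 0" --pt "0.7 -8 0 0 0 0 0" --pt "1 -12 0 0 0 0 0" --pt "1.4 -16 0 0 0 0 0" --pt "1.7 -20 0 0 0 0 0" --pt "2.1 -24 0 0 0 0 0" --pt "2.4 -28 0 0 0 0 0" --pt "2.8 -33 0 0 0 0 0"

```text
t: 30.55
tcp_pos: [0.4722, 0.1022, 0.0623]
orientation: [[-0.084, 0.996, 0.01], [0.996, 0.084, 0.001], [0.0, 0.01, -1.0]]
wrist_force: [-0.3, 1.0, -0.2]
finger_gap: -0.002
```

servo_tool --pt "0.6 -7 0 0 0 0 0" --pt "1.2 -14 0 0 0 0 0" --pt "1.8 -21 0 0 0 0 0" --pt "2.4 -28 0 0 0 0 0" --pt "3 -35 0 0 0 0 0" --pt "3.6 -42 0 0 0 0 0" --pt "4.2 -49 0 0 0 0 0" --pt "4.8 -56 0 0 0 0 0"

```text
t: 31.35
tcp_pos: [0.477, 0.0456, 0.0623]
orientation: [[-0.084, 0.996, 0.01], [0.996, 0.084, 0.001], [0.0, 0.01, -1.0]]
wrist_force: [-0.3, 1.3, 1.4]
finger_gap: 0.004
```

```bash
python3 - <<'E'
from h import *
st()
for n in("scene","top"):
    p=snapshot(n)
    print(n,[(l,np.round(d["centre"],3).tolist(),round(d["confidence"],2)) for l in("carton","bay_stop") for d in pinpoint(p,l)[:2]])
E
```

```text
t 31.35 q [ 1.400e+00 -1.240e+01  1.046e+02  1.000e-01  8.720e+01 -3.500e+00] p [0.477  0.0456 0.0623] F [-0.3  1.3  1.4] gap 0.004
[[-0.084, 0.996, 0.01], [0.996, 0.084, 0.001], [0.0, 0.01, -1.0]]
scene [('carton', [0.479, -0.028, 0.039], 0.61), ('bay_stop', [0.493, -0.163, 0.042], 0.75)]
top [('carton', [0.485, -0.029, 0.04], 0.73), ('carton', [0.623, 0.096, 0.001], 0.52), ('bay_stop', [0.493, -0.166, 0.042], 0.77)]
```

servo_tool --pt "0.6 -7 0 0 0 0 0" --pt "1.2 -14 0 0 0 0 0" --pt "1.8 -21 0 0 0 0 0" --pt "2.4 -28 0 0 0 0 0" --pt "3 -35 0 0 0 0 0" --pt "3.6 -42 0 0 0 0 0" --pt "4.2 -48 0 0 0 0 0" --pt "4.7 -54 0 0 0 0 0"

```text
t: 32.45
tcp_pos: [0.4817, -0.0085, 0.0621]
orientation: [[-0.084, 0.996, 0.01], [0.996, 0.084, 0.001], [0.0, 0.01, -1.0]]
wrist_force: [-0.5, 1.4, 0.2]
finger_gap: -0.002
```

servo_tool --pt "0.2 -2 0 0 0 0 0" --pt "0.3 -4 0 0 0 0 0" --pt "0.5 -6 0 0 0 0 0" --pt "0.7 -8 0 0 0 0 0" --pt "0.9 -10 0 0 0 0 0" --pt "1 -12 0 0 0 0 0" --pt "1.2 -13.5 0 0 0 0 0" --pt "1.3 -15 0 0 0 0 0"

```text
t: 33.25
tcp_pos: [0.483, -0.0235, 0.0622]
orientation: [[-0.084, 0.996, 0.01], [0.996, 0.084, 0.001], [0.0, 0.01, -1.0]]
wrist_force: [-0.1, 1.2, 0.4]
finger_gap: 0.001
```

servo_tool --pt "0.1 -1 0 0 0 0 0" --pt "0.2 -2 0 0 0 0 0" --pt "0.3 -3 0 0 0 0 0" --pt "0.4 -4 0 0 0 0 0" --pt "0.5 -5 0 0 0 0 0" --pt "0.5 -6 0 0 0 0 0" --pt "0.6 -6 0 0 0 0 0" --pt "0.6 -6 0 0 0 0 0"

```text
t: 34.05
tcp_pos: [0.4835, -0.0261, 0.0624]
orientation: [[-0.086, 0.996, 0.01], [0.996, 0.086, 0.007], [0.007, 0.011, -1.0]]
wrist_force: [-1.3, 13.6, 2.1]
finger_gap: -0.002
```

Resistance rose to 13.6 N just where "home" is expected. Ease off gently, then retreat and verify.

servo_tool --pt "0 0.5 0 0 0 0 0" --pt "0 1 0 0 0 0 0" --pt "0 2 0 0 0 0 0" --pt "0 4 0 0 0 0 0" --pt "-0.5 10 0 0 0 0 0" --pt "-1.5 20 0 0 0 0 0" --pt "-3 35 0 0 0 0 0" --pt "-4 45 20 0 0 0 0"

```text
t: 34.85
tcp_pos: [0.4775, 0.0203, 0.0796]
orientation: [[-0.087, 0.996, 0.004], [0.996, 0.087, 0.008], [0.008, 0.005, -1.0]]
wrist_force: [-0.4, -0.1, -0.7]
finger_gap: -0.002
```

servo_tool --pt "0 0 30 0 0 0 0" --pt "0 0 70 0 0 0 0" --pt "-5 20 110 0 0 0 0" --pt "-20 60 140 0 0 0 0" --pt "-40 100 160 0 0 0 0" --pt "-60 140 160 0 0 0 0" --pt "-70 170 160 0 0 0 0" --pt "-70 180 160 0 0 0 0"

```text
t: 35.65
tcp_pos: [0.4059, 0.2032, 0.2402]
orientation: [[-0.091, 0.996, 0.005], [0.996, 0.091, 0.009], [0.009, 0.006, -1.0]]
wrist_force: [-0.1, -0.8, -0.5]
finger_gap: -0.001
```

```bash
python3 - <<'E'
from h import *
st()
for n in("scene","top","wrist"):
    p=wrist("f_wrist") if n=="wrist" else snapshot(n); cv2.imwrite(f"pics/f_{n}.png",p["frame"])
    print(n,[(l,np.round(d["centre"],3).tolist(),round(d["confidence"],2)) for l in("carton","bay_stop","roller_track","scoop","scoop_grip","truffle_a_mid","pastille_tin","ribbon_roll") for d in pinpoint(p,l)[:2]])
    if n!="wrist":  # front gap + red-plum carton extent along track, at rim height
        t=np.array([.086,-.9963]);nn=np.array([.9963,.086])
        g=p["frame"].astype(int)
        o=[]
        for a in np.arange(-.2,.2,.004):
            X=np.array([.482,-.027])+a*t; u,v=pix(p,[*X,.102]); b=g[int(round(v)),int(round(u))]; o.append((int(a*1000),b.tolist()))
        print(o[60:]) if n=="top" else 0
E
```

```text
t 35.65 q [ 22.  -17.6  90.9   0.4 106.3  16.9] p [0.4059 0.2032 0.2402] F [-0.1 -0.8 -0.5] gap -0.001
[[-0.091, 0.996, 0.005], [0.996, 0.091, 0.009], [0.009, 0.006, -1.0]]
scene [('carton', [0.486, -0.101, 0.038], 0.76), ('bay_stop', [0.515, -0.144, 0.058], 0.6), ('roller_track', [0.484, -0.025, 0.004], 0.75), ('scoop', [0.556, 0.358, 0.017], 0.61), ('scoop_grip', [0.524, 0.424, 0.101], 0.6), ('truffle_a_mid', [0.482, -0.023, 0.004], 0.68), ('pastille_tin', [0.734, 0.249, 0.0], 0.73), ('ribbon_roll', [0.62, 0.1, -0.003], 0.9)]
top [('carton', [0.488, -0.101, 0.04], 0.93), ('carton', [0.484, -0.024, -0.002], 0.43), ('bay_stop', [0.523, 0.429, 0.102], 0.27), ('roller_track', [0.482, -0.029, 0.0], 0.59), ('scoop', [0.55, 0.36, 0.014], 0.88), ('scoop_grip', [0.526, 0.428, 0.102], 0.81), ('truffle_a_mid', [0.514, -0.054, 0.055], 0.68), ('pastille_tin', [0.734, 0.252, -0.002], 0.6), ('ribbon_roll', [0.625, 0.098, 0.003], 0.79)]
[(40, [99, 122, 134]), (44, [98, 119, 135]), (48, [100, 124, 136]), (52, [95, 117, 133]), (56, [98, 121, 136]), (60, [97, 118, 135]), (64, [98, 119, 136]), (68, [99, 121, 137]), (72, [94, 117, 132]), (76, [97, 120, 136]), (80, [98, 119, 137]), (84, [97, 121, 136]), (88, [96, 117, 134]), (92, [96, 119, 133]), (96, [97, 120, 136]), (100, [92, 114, 133]), (104, [93, 116, 133]), (108, [89, 109, 126]), (112, [74, 90, 105]), (116, [58, 72, 85]), (120, [29, 31, 47]), (124, [21, 14, 30]), (128, [33, 30, 42]), (132, [49, 48, 70]), (136, [84, 88, 95]), (140, [102, 106, 102]), (144, [105, 105, 103]), (148, [98, 104, 105]), (152, [92, 101, 97]), (156, [85, 94, 92]), (160, [91, 98, 99]), (164, [89, 93, 90]), (168, [74, 77, 77]), (172, [85, 86, 85]), (176, [90, 93, 93]), (180, [91, 95, 94]), (184, [85, 86, 86]), (188, [90, 95, 92]), (192, [88, 93, 89]), (196, [50, 60, 36])]
wrist [('scoop', [0.556, 0.36, 0.012], 0.95), ('ribbon_roll', [0.624, 0.096, -0.003], 0.81)]
```

```bash
python3 -c "
from plant import ctrl
print(ctrl.finish_job())"
```

```text
the job is handed in; nothing more can be done
None
```

The job is done and handed in at about 36 s of robot time; no verdict came back.

- **Scooping:** I gripped the scoop by its orange grip and slid it lip-down along the tray floor until it met the end wall. Tilting it back carried all three truffles up in one go. The gripper's fingers stayed on the scoop's grip throughout.
- **Tipping:** I tipped the scoop over the carton while it still stood at the loading end. The picture from above showed all three truffles inside.
- **Scoop returned:** It stands upright on the tray floor, released. Its lip measured about 11 mm high and its grip about 99 mm, as expected for the 12 mm tray floor.
- **Carton pushed home:** I pushed it at about 1.3 N until resistance rose to 13.6 N where the stop was expected. Afterwards its front face measured y ≈ -0.163 m, against the stop's -0.163 m, within the detectors' 4 mm.
- **Bystanders:** The pastille tin and ribbon roll measured where they were at the start, within the detectors' noise.

**What the last checks could not confirm:**
- After the push, the detector found only one of the three truffles in the carton, and it gave a low-confidence false hit at track level. I had used all 12 picture views, so I could not look again.
- The stop was hidden behind the carton in the last pictures, so its position comes from earlier readings.

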